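# Dim the viewer's lamp and hold its sprung cover at the pointer arm

## Task

With the viewer's cover still shut, slide the grip on the lamp control unit to the small steel index tab beside its slot. Then lift the viewer's sprung cover (its front bar is there to be taken hold of) until it lies in line with the pointer arm on the viewer's side, and keep holding it there with the gripper's fingers: finish while holding, because the cover snaps shut if let go. Leave the pointer arm and everything else on the bench where it is.

Things in the scene. Friction and masses are not known exactly. Their poses are not given: they have to be found in the camera images.
- viewer: light-box viewer, fixed to the bench: white case 220 (x) x 240 (y) x 62 mm high, origin under its centre; its own -x side is the front, where the cover's bar is, its +x side carries the hinge; the pointer arm is on its +y flank
- cover (a joint): angle of the viewer's cover, rad: 0 shut (lying flat on the case), grows as the front rises about the hinge, stop at 1.3. A spring and its weight (0.25 to 0.36 kg) push it shut: about 4 to 5 N upwards at the bar starts it, 5 to 6 N holds it at 0.6 rad
- cover_hinge (a point): point on the cover's hinge axis, middle of its width, half-way up the cover's thickness, 68 mm above the bench; its frame turns with the cover: x points along the cover from the front bar to the hinge, y along the hinge axis, z out of the cover's upper face. The cover is a grey frame 205 mm (x) x 234 mm (y) x 12 mm with an amber window
- cover_bar (a point): centre of the cover's steel front bar: round, 10 mm thick, 130 mm long along the hinge direction (110 mm free between its two arms), level with the middle of the cover's thickness, 250 mm from the hinge axis, standing 45 mm out in front of the cover's front edge (40 mm free gap behind it), 68 mm above the bench when shut; nothing is under it but the bench or the low well plate. Its frame is that of the cover
- cover_mark (a joint): angle of the pointer arm, rad, measured like that of the cover: when the cover's joint has the same value, the cover lies in line with the arm (between 0.35 and 0.65). The arm is stiff and must not be moved
- mark_arm_hinge (a point): pivot of the pointer arm, on the cover's hinge axis, 132 mm to the viewer's +y side of its middle; its frame turns with the arm, x pointing along the arm from tip to pivot. Same direction as the cover's x when the cover is at the mark
- mark_arm_tip (a point): diamond-shaped tip of the aluminium pointer arm, 85 mm from the pivot; arm 10 mm wide (y), 8 mm thick, beside a dark wire quadrant
- control: lamp control unit, fixed to the bench: white box 190 (x) x 90 (y) x 45 mm high, origin under its centre; a slot runs along its x in the middle of its top. It stands to the left or the right of the viewer
- dimmer (a joint): position of the slider grip along the slot, m: 0 at the -x end, 0.1 at the +x end of the unit's own x (0.05 is the unit's middle); friction about 1.5 N, stays where left
- dimmer_top (a point): centre of the top of the slider grip: black block 24 mm (x, along the slot) x 14 mm (y) x 36 mm high standing on the unit's top, white line at its middle; top 81.5 mm above the bench
- dimmer_mark (a joint): position of the index tab, m, measured like that of the dimmer: equal values mean the grip's white line is at the tab. The robot cannot shift it
- mark_tab (a point): the index tab's point, projected on the middle line of the slot, 47 mm above the bench: flat steel tab 7 mm (x) x 24 mm (y) x 2 mm, lying on the unit's top with its middle 30 mm to the +y side of the slot; its frame is that of the unit
- tube_rack: bystander: orange tube rack 190 x 85 x 44 mm (tubes to 52 mm), origin under its centre, on the other side of the viewer from the control unit
- well_plate: bystander: white well plate 83 x 125 x 14 mm, origin under its centre, between the robot and the viewer
- beaker: bystander: glass beaker 72 mm across, 88 mm high, with pipette tips in it, origin under its centre
- tip_box: bystander: closed tip box 85 x 125 x 72 mm, dark base and clear lid, origin under its centre
- empty_box: bystander: clear open box 85 x 125 x 45 mm, far to the right, origin under its centre
- reagent: bystander: amber bottle 66 mm across, 130 mm high, origin under its centre
- small_jar: bystander: small jar 38 mm across, 48 mm high, origin under its centre, in front to the left
Things that resemble listed ones, but are neither listed nor needed, are in the scene too. Leave any green look-alike of the control alone.

How it is judged (in metres and radians):
On the way, in this order (a step that is already met when the one before it is completed fails the run):
1. the slider grip is at the index tab (within 6 mm) while the cover is shut (x of dimmer_top in the frame of mark_tab between -0.006 and 0.006 m and value of joint cover below 0.08 rad), for 0.2 s.
2. the cover is lifted and held by the fingers in line with the pointer arm (within 0.07 rad) (angle between the x axis of cover_hinge and the x axis of mark_arm_hinge, either way round below 0.07 rad and value of joint cover above 0.25 rad and contact force between the fingers and cover above 1 N), for 0.3 s.
At the end, for the whole second after the job is handed in: The slider grip's middle is within 6 mm of the index tab along the slot, and the robot's fingers hold the cover (contact force over 1 N), still, in line with the pointer arm to within 0.07 rad (4 degrees), all through the last second (all of step 2 and x of dimmer_top in the frame of mark_tab between -0.006 and 0.006 m and velocity of joint cover between -0.1 and 0.1 rad/s); the arm keeps its last pose, push and grip.
It fails at once if a bystander (rack, plate, beaker, box, bottle or jar) is shifted more than 25 mm (distance of any of tube_rack, well_plate, beaker, tip_box, empty_box, reagent, small_jar from where it was at the start of the episode above 0.025 m).
It fails at once if the pointer arm is moved (its tip by more than 6 mm) (distance of mark_arm_tip from where it was at the start of the episode above 0.006 m).
It also fails if it takes over 48 s, if anything falls off the work surface, if the arm or the gripper's body presses on something with over 40 N, if the wrist force passes 120 N, or if a joint passes its speed limit or range.

## Robot

A 6-joint arm with a two-finger parallel gripper is mounted at the origin on the work surface. World frame = base frame: x ahead of the robot, y to its left, z up, the work surface at z = 0. Lengths are in mm, angles in degrees, forces in N, time in s.
With the tool pointing down it reaches from about 350 to 850 mm from the base axis. Payload 8.1 kg.
Tool frame: the origin (TCP) lies at the very end of the fingers, on their centre line; the grasp point (between the pads) lies 19 mm behind it; x points along the fingers, y is the direction in which the jaws open and shut, and the axes are right-handed (so a half turn about x gives the same grasp; the last joint's range is limited). The gripper opens to 85 mm and grips with 20 to 120 N. Pads are 22 mm wide; open, the fingers measure 114 mm over their backs; the gripper's body (76 mm by 85 mm) begins 54 mm behind the grasp point. The pads swing forward as they close: fully open they stand 13 mm farther back than shut.
Start: joints at [72.17, 7.471, 85.268, -0, 87.261, -4.893], TCP at [134.309, 584.779, 202.792] pointing down, gripper open.
Joint ranges: [-169.43, 169.43], [-51.17, 129.36], [1.28, 143.12], [-76.62, 256.62], [0, 156.53], [-152.29, 152.29]. Speed limits (degrees/s): [136.94, 136.94, 159.86, 180, 180, 180].

## Interface

Orientations are given as [roll, pitch, yaw] about the fixed x, y, z axes, in that order (R = Rz(yaw) Ry(pitch) Rx(roll)).
In Python, from bench import sensors, snapshot, r gives the robot as it stands. The module is installed in compiled form; this text tells all that it offers.
- The arm moves only by the tool drive_tool, never from a script. Its argument "moves" is one flat list of numbers, 6 for each row, row after row: the shift along the tool's x, y, z in cm, then the turn, a rotation vector about the tool's x, y, z in degrees. In form: [tx, ty, tz, wx, wy, wz, tx, ty, tz, wx, wy, wz, ...]. A call has 1 to 20 rows; each row shifts and turns the commanded pose from where the row before left it, along the tool's axes as they then stand; what a row does not reach is not made up. A row lasts 1/12 s, in which the tool goes at most 41.7 mm and 7.16 degrees, less where a joint would pass 70% of its speed; a pose out of reach is approached as far as the arm can. A call with a gripper value outside its range is refused whole. "hand" is the finger opening in cm, from 0 to 8.54, set as the call begins (left out, the last holds). The fingers move at their own pace and stop on an object; "grip_force" is the grip in N (left out, the last holds). Time passes only in rows, so rows that do not move let the fingers close. It gives the time, the measured TCP pose, the force and the opening at its end, in the units of the state.
- sensors.sense(): the state, without advancing time (a new reading comes with each control period).
- snapshot(name): name is "side" or "top"; returns a dict with "image" (400x640x3 uint8, red, green, blue), "z_map" (400x640 float32, mm along the optical axis (not along the pixel's ray), 0 where there is no reading), "camera_matrix" (3x3 intrinsics, pixels), "eye" and "orientation" of the camera in the world. Camera axes: x right, y down, z forward; pixel columns grow to the right and rows downward; lengths in mm; the calibration is good to about 2 mm. A picture is of the moment at which its call begins.
- r.hand_in(): hands the job in, once; it reports no verdict.
The state is a dict: "time": time; "joint_pos": joint angles; "qd": joint speeds; "joint_efforts": joint torques, N m; "tool_pos": TCP position; "tcp_rot": TCP orientation; "ft_force": force on the tool from outside, world axes, zero at the start; "wrist_torque": the same for the moment, N m; "finger_gap": finger opening in mm.
Only numpy, scipy, OpenCV 4.12 (cv2) and the standard library are available. Lean on these libraries where they do the work, as an engineer would, in place of code of your own. Each camera call takes 0.05 s, during which the arm holds its last target.

## Working session

There is one attempt and no reset: what is moved stays moved. The work goes in short steps, Python scripts to look and compute and a tool call to move; the robot and the scene stay as the last step left them, time stands still between calls to the robot, and variables do not carry over. Pictures are saved under pics/ and viewed, and the job is handed in when it is done.

Besides the shell and the picture viewer there is one more tool, called by a JSON object that holds its "api" and its "payload". drive_tool: Moves the arm, as the interface text tells. Its arguments: {"type":"object","properties":{"moves":{"type":"array","items":{"type":"number"}},"hand":{"type":"number"},"grip_force":{"type":"number"}},"required":["moves"]}

```bash
mkdir -p pics
cat > h.py <<'E'
import numpy as np, cv2
from bench import sensors, snapshot, r
def snap(n,f=None):
    s=snapshot(n)
    if f: cv2.imwrite(f'pics/{f}.png',s['image'][:,:,::-1])
    return s
E
python3 - <<'E'
from h import *
for n in('side','top'):
    s=snap(n,n+'0'); print(n,s['camera_matrix'],s['eye'],s['orientation'])
    np.savez(f'{n}0.npz',**{k:np.array(v) for k,v in s.items()})
print(sensors.sense())
E
```

```text
side [[378.11490174   0.         319.96261926]
 [  0.         378.11490174 196.40136573]
 [  0.           0.           1.        ]] [  87.27881602 -616.00053788  941.21153914] [-1.39243497e+02  3.35073714e-02 -3.57388723e+01]
top [[421.1552413    0.         317.94172071]
 [  0.         421.1552413  202.26122388]
 [  0.           0.           1.        ]] [ 293.82659141  -23.05775219 1273.92463224] [-168.79504305   -0.67922584  -88.38023983]
{'time': 0.1, 'joint_pos': array([ 7.21706118e+01,  7.51258060e+00,  8.53223158e+01, -8.33005149e-04,
        8.72623066e+01, -4.89383575e+00]), 'qd': array([-0.033223  , -0.14721045, -0.11266559,  0.00843899, -0.00556025,
       -0.04180741]), 'joint_efforts': array([ 1.69204803e-03, -5.70947492e+01, -5.01944911e+01, -8.71320390e-05,
        8.01694812e-03,  5.16137106e-05]), 'tool_pos': array([134.13766026, 584.2560805 , 201.83755595]), 'tcp_rot': array([ -94.40343799,   89.90279345, -107.33894991]), 'ft_force': array([-0.23661364,  0.64222393,  0.42805682]), 'wrist_torque': array([-0.03479363, -0.01132585,  0.03703283]), 'finger_gap': 85.3515124892258}
```

View pics/side0.png

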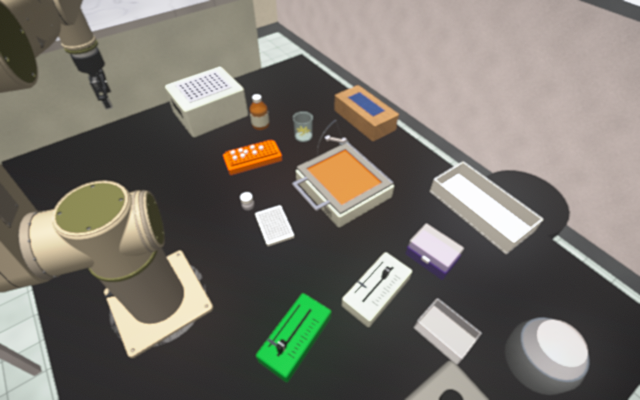

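View pics/top0.png

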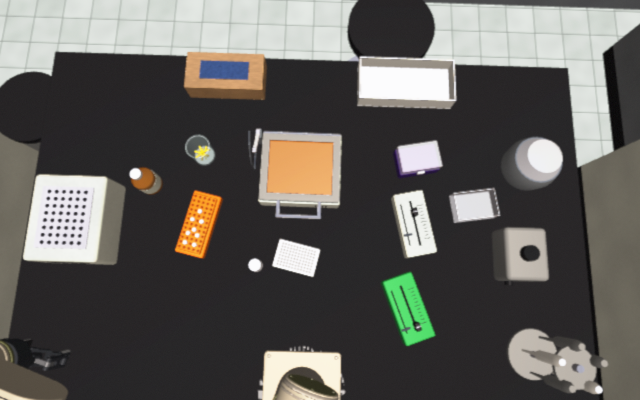

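The white control unit is at top (414,224). The green unit at top (409,308) is the look-alike to leave alone. The viewer is at top (300,170), with its bar at (298,212) and the pointer at (257,140). Next I'll take close crops.

```bash
cat >> h.py <<'E'
def crop(im,x0,x1,y0,y1,k): return cv2.resize(im[y0:y1,x0:x1,::-1],None,fx=k,fy=k,interpolation=cv2.INTER_CUBIC)
E
python3 - <<'E'
from h import *
t=np.load('top0.npz')['image'];s=np.load('side0.npz')['image']
a=crop(t,385,445,180,265,7);b=crop(s,335,420,245,330,4.5)
c=np.zeros((600,800,3),np.uint8);c[:a.shape[0],:a.shape[1]]=a[:, :];bb=b[:, :800-420];c[:b.shape[0],420:420+bb.shape[1]]=bb
cv2.imwrite('pics/ctl.png',c)
a=crop(t,235,350,115,225,3.5);b=crop(s,285,400,110,230,3.4)
c=np.zeros((600,800,3),np.uint8);c[:a.shape[0],:a.shape[1]]=a;w=min(b.shape[1],800-a.shape[1]);c[:b.shape[0],a.shape[1]:a.shape[1]+w]=b[:,:w]
cv2.imwrite('pics/view.png',c)
E
```

```text
(no output)
```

View pics/ctl.png

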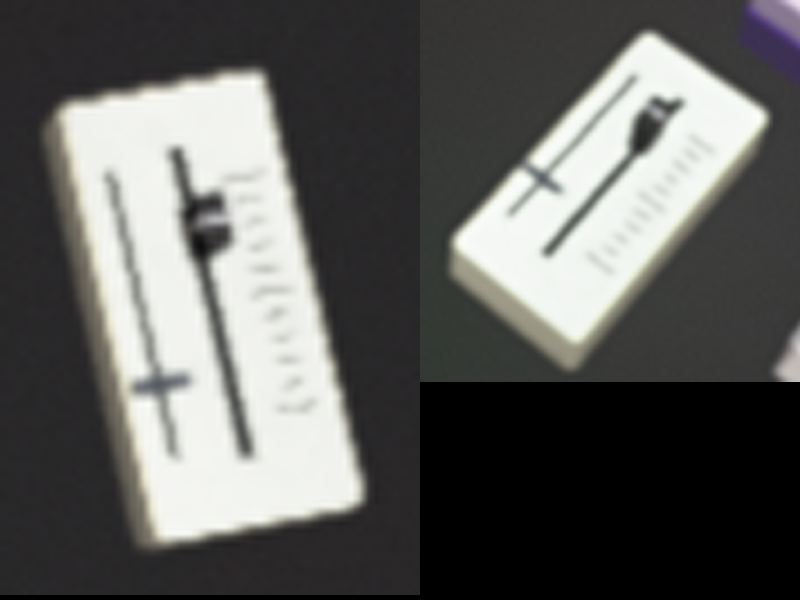

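View pics/view.png

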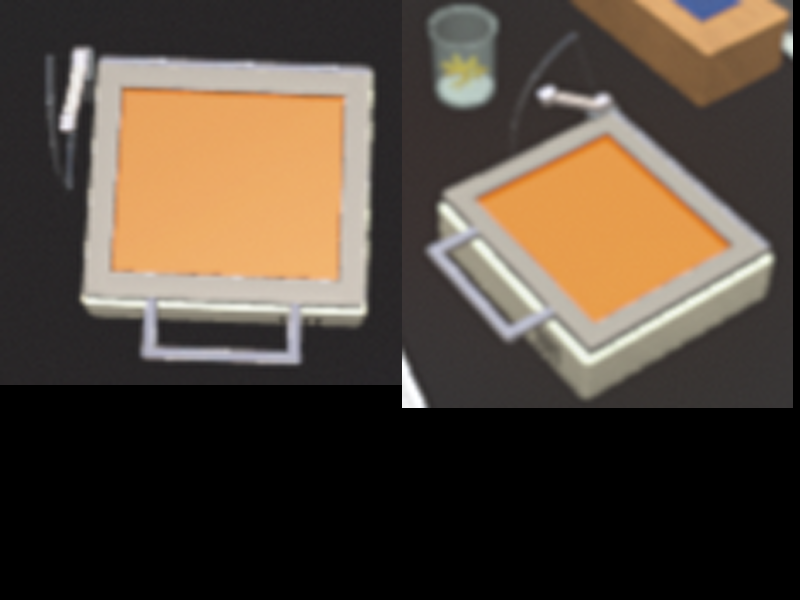

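```bash
cat >> h.py <<'E'
from scipy.spatial.transform import Rotation as Ro
def cam(s): return np.array(s['camera_matrix']),np.array(s['eye']),Ro.from_euler('xyz',s['orientation'],degrees=True).as_matrix()
def ray(s,u,v):
    K,e,R=cam(s); d=R@np.linalg.solve(K,[u,v,1.]); return e,d
def onz(s,u,v,z):
    e,d=ray(s,u,v); return e+d*(z-e[2])/d[2]
def dep(s,u,v):
    e,d=ray(s,u,v); return e+d*float(s['z_map'][int(round(v)),int(round(u))])
def tri(s1,p1,s2,p2):
    e1,d1=ray(s1,*p1);e2,d2=ray(s2,*p2);d1/=np.linalg.norm(d1);d2/=np.linalg.norm(d2)
    a=np.linalg.lstsq(np.c_[d1,-d2],e2-e1,rcond=None)[0]; q1=e1+a[0]*d1;q2=e2+a[1]*d2
    return (q1+q2)/2,np.linalg.norm(q1-q2)
def up(c,x0,k): return (c+.5)/k-.5+x0
def proj(s,p):
    K,e,R=cam(s); q=K@(R.T@(np.asarray(p,float)-e)); return q[:2]/q[2]
E
python3 - <<'E'
from h import *
np.set_printoptions(precision=1,suppress=True)
t=dict(np.load('top0.npz'));s=dict(np.load('side0.npz'))
print('bench depth chk',dep(t,350,300),dep(s,300,260))
# control top from white mask
hsv=cv2.cvtColor(t['image'],cv2.COLOR_RGB2HSV)
m=((hsv[...,1]<45)&(hsv[...,2]>205)).astype(np.uint8); m[:, :388]=0;m[:,440:]=0;m[:188]=0;m[262:]=0
c=max(cv2.findContours(m,0,2)[0],key=cv2.contourArea);pts=np.array([onz(t,*p,45)[:2] for p in c[:,0]],np.float32)
print('ctl',cv2.minAreaRect(pts))
T=lambda x,y:(up(x,385,7),up(y,180,7))
for n,p,z in(('tab',(161,383),47),('gripline',(210,214),81.5),('slotA',(177,150),45),('slotB',(247,457),45)): print(n,T(*p),onz(t,*T(*p),z))
S=lambda x,y:(up(x-420,335,4.5),up(y,245,4.5))
for n,p,z in(('tab',(542,180),47),('gripline',(656,113),81.5),('slotA',(680,102),45),('slotB',(548,253),45)): print('S',n,S(*p),onz(s,*S(*p),z))
V=lambda x,y:(up(x,235,3.5),up(y,115,3.5)); W=lambda x,y:(up(x-402,285,3.4),up(y,110,3.4))
print('bar t',onz(t,*V(143,354),68),onz(t,*V(299,358),68)); print('bar s',onz(s,*W(433,251),68),onz(s,*W(510,335),68))
print('tip',tri(t,V(67,125),s,W(545,94)),'piv',tri(t,V(83,55),s,W(605,103)))
print('pivz68',onz(t,*V(83,55),68),onz(s,*W(605,103),68))
cs=[(100,58),(374,68),(364,303),(82,296)]
for c in cs: print('cover',onz(t,*V(*c),74),dep(t,*V(*c)))
E
```

```text
bench depth chk [ 255.4 -134.3   -4.4] [ 373.5 -119.1   -0.5]
ctl ((483.87066650390625, -316.9166259765625), (187.02516174316406, 87.36128997802734), 12.213659286499023)
tab (407.57142857142856, 234.28571428571428) [ 449.5 -296.3   47. ]
gripline (414.57142857142856, 210.14285714285714) [ 515.7 -309.7   81.5]
slotA (409.85714285714283, 201.0) [ 549.8 -304.8   45. ]
slotB (419.85714285714283, 244.85714285714286) [ 419.8 -332.3   45. ]
S tab (361.72222222222223, 284.6111111111111) [ 448.3 -299.3   47. ]
S gripline (387.05555555555554, 269.72222222222223) [ 514.3 -317.2   81.5]
S slotA (392.3888888888889, 267.27777777777777) [ 549.1 -307.3   45. ]
S slotB (363.05555555555554, 300.8333333333333) [ 422.9 -335.2   45. ]
bar t [489.3  91.2  68. ] [489.9 -38.   68. ]
bar s [491.   86.8  68. ] [490.9 -36.1  68. ]
tip (array([669.6, 157.2, 118.5]), np.float64(1.7615720719654442)) piv (array([747.3, 155.3,  69.8]), np.float64(1.185892321166783))
pivz68 [748.5 155.3  68. ] [748. 157.  68.]
cover [744.  139.7  74. ] [746.5 140.6  67.5]
cover [742.7 -95.4  74. ] [ 771.3 -100.    -2.4]
cover [536.8 -90.6  74. ] [551.8 -94.8  -0. ]
cover [535.5 143.5  74. ] [536.4 144.   70. ]
```

The white unit's centre is at (484,-317) with 12° yaw, and its size and slot match the description. The grip is at about 81 mm and the tab at about 20 mm. The bar centre is at about (490,26,68). Next: the arm's angle and the move sizes.

```bash
cat >> h.py <<'E'
def goto(p,ydir=None,xdir=(0,0,-1)):
    st=sensors.sense(); R=Ro.from_euler('xyz',st['tcp_rot'],degrees=True).as_matrix()
    d=R.T@(np.array(p)-st['tool_pos'])/10
    print('t',st['time'],'pos',st['tool_pos'].round(1),'y',R[:,1].round(3),'F',st['ft_force'].round(1),'gap',round(st['finger_gap'],1),'j',st['joint_pos'].round(0))
    print('shift cm',d.round(2),'rows',np.linalg.norm(d)/4.17)
    if ydir is not None:
        x=np.array(xdir,float);x/=np.linalg.norm(x)
        for sg in(1,-1):
            y=sg*np.array(ydir,float);y-=x*(x@y);y/=np.linalg.norm(y);G=np.c_[x,y,np.cross(x,y)]
            print('rotvec',sg,np.degrees(Ro.from_matrix(R.T@G).as_rotvec()).round(2))
E
python3 - <<'E'
from h import *
print('via');goto((550,200,220))
u=np.radians(12.2);goto((514.5,-311,200),(np.cos(u),np.sin(u),0))
s=dict(np.load('side0.npz'));t=dict(np.load('top0.npz'))
a=crop(s['image'],312,355,110,150,12);b=crop(t['image'],240,268,120,175,10)
c=np.zeros((560,800,3),np.uint8);c[:480,:516]=a;c[:550,518:798]=b;cv2.imwrite('pics/arm.png',c)
E
```

```text
via
t 0.1 pos [134.1 584.3 201.8] y [ 0.224  0.975 -0.002] F [-0.2  0.6  0.4] gap 85.4 j [72.  8. 85. -0. 87. -5.]
shift cm [ -1.78 -28.14  49.13] rows 13.585170953522061
t 0.1 pos [134.1 584.3 201.8] y [ 0.224  0.975 -0.002] F [-0.2  0.6  0.4] gap 85.4 j [72.  8. 85. -0. 87. -5.]
shift cm [  0.31 -78.74  57.11] rows 23.326349209890974
rotvec 1 [6.486e+01 5.000e-02 9.000e-02]
rotvec -1 [-1.1514e+02 -1.0000e-01  5.0000e-02]
```

View pics/arm.png

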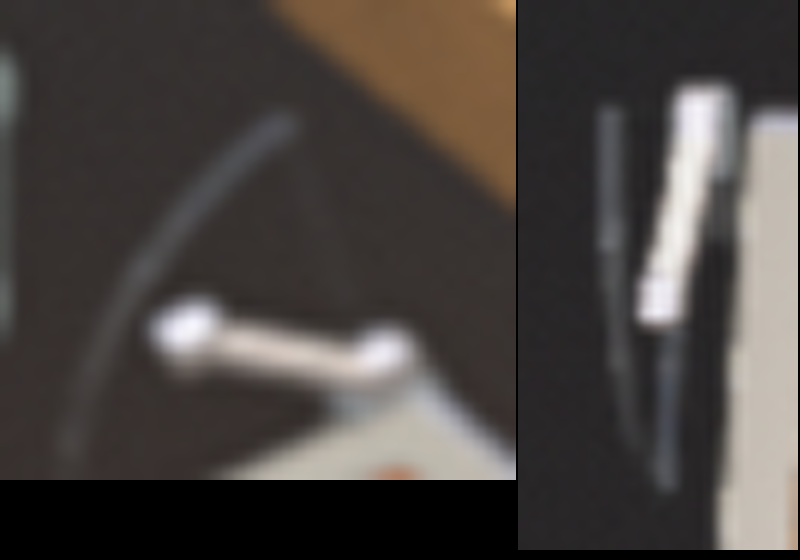

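Run:
```python
from h import *
np.set_printoptions(precision=1,suppress=True)
s=dict(np.load('side0.npz'));t=dict(np.load('top0.npz'))
def ony(c,u,v,y): e,d=ray(c,u,v); return e+d*(y-e[1])/d[1]
S=lambda x,y:(up(x,312,12),up(y,110,12))
for y0 in(154,158):
  q=[ony(s,*S(*p),y0) for p in((187,335),(230,333),(340,365),(384,355))]
  print(np.array(q)); 
  for i,j in((0,3),(1,2),(0,2)):
    d=q[j]-q[i];print(i,j,'len',np.linalg.norm(d),'ang',np.arctan2(-d[2],d[0]))
g=cv2.cvtColor(s['image'],cv2.COLOR_RGB2GRAY);print(g[132:144,322:350])
print('predicted side px for angle th (pivot 741,156,68):')
for th in(.5,.55,.6,.65): 
  for h in ((741,156,68),):
    print(th,proj(s,(h[0]-85*np.cos(th),h[1],h[2]+85*np.sin(th))),proj(t,(h[0]-85*np.cos(th),h[1],h[2]+85*np.sin(th))),'piv',proj(s,h),proj(t,h))
print('meas',S(187,335),'top',(up(142,240,10),up(300,120,10)),'piv',S(384,355),(up(187,240,10),up(105,120,10)))
```

```text
[[670.  154.  120.1]
 [685.  154.  113.4]
 [725.3 154.   81.4]
 [741.6 154.   77. ]]
0 3 len 83.52069448220952 ang 0.5419833898543666
1 2 len 51.379089747493495 ang 0.6702487170401649
0 2 len 67.43329948281644 ang 0.6103509650489768
[[673.  158.  115.8]
 [688.1 158.  109.1]
 [728.6 158.   77. ]
 [745.  158.   72.5]]
0 3 len 83.95456791669976 ang 0.5419833898543663
1 2 len 51.64599392337394 ang 0.6702487170401654
0 2 len 67.78360209257089 ang 0.6103509650489782
[[ 65  82  83  69  54  48  50  49  51  51  51  52  51  52  52  53  53  55
   55  53  52  52  52  53  53  52  51  53]
 [ 71  79  72  57  48  49  51  51  49  50  51  52  51  51  52  50  53  55
   56  54  52  52  52  52  52  52  53  51]
 [ 74  72  58  50  56  71  79  72  55  49  48  50  50  50  51  51  52  53
   56  55  52  51  51  52  52  52  52  52]
 [ 74  64  57  73 108 142 155 131  84  54  49  49  49  49  49  49  50  52
   54  53  52  51  49  51  50  52  52  53]
 [ 68  57  80 131 182 217 225 189 128  89  81  73  66  59  53  49  49  50
   51  53  58  62  65  59  51  50  51  52]
 [ 61  55 100 171 226 242 236 202 165 156 153 141 
[... 482 characters left out ...]
9 133 148
  163 171 173 165 151 142 138 123  94  63]
 [ 51  52  51  51  53  54  52  49  50  50  50  53  54  58  64  73  86 107
  127 136 139 138 139 147 156 153 123  82]
 [ 50  51  52  51  50  52  51  51  50  51  51  49  49  50  50  51  63  91
  120 134 139 140 148 161 175 177 157 118]]
predicted side px for angle th (pivot 741,156,68):
0.5 [325.9 140.2] [254.7 152.2] piv [342.9 140.9] [258.  132.7]
0.55 [326.4 139.1] [254.6 151.1] piv [342.9 140.9] [258.  132.7]
0.6 [327. 138.] [254.5 150. ] piv [342.9 140.9] [258.  132.7]
0.65 [327.6 136.9] [254.4 148.7] piv [342.9 140.9] [258.  132.7]
meas (327.125, 137.45833333333334) top (253.75, 149.55) piv (343.5416666666667, 139.125) (258.25, 130.05)
```

{"api": "drive_tool", "payload": {"moves": [0,-2.2,3.5,0,0,0,0,-2.2,3.5,0,0,0,0,-2.2,3.5,0,0,0,0,-2.2,3.5,0,0,0,0,-2.2,3.5,0,0,0,0,-2.2,3.5,0,0,0,0,-2.2,3.5,0,0,0,0,-2.2,3.5,0,0,0,0,-2.2,3.5,0,0,0,0,-2.2,3.5,0,0,0,0,-2.2,3.5,0,0,0,0,-2.2,3.5,0,0,0,0,-2.2,3.5,0,0,0,0,-2.2,3.5,0,0,0], "hand": 5, "grip_force": 20}}

```text
time: 1.27
tool_pos: [543.8, 173.0, 202.4]
tcp_rot: [-160.3, 90.0, -173.3]
ft_force: [-0.1, 1.7, 0.5]
finger_gap: 50.0
```

Run:
```python
from h import *
s=dict(np.load('side0.npz'))
g=cv2.cvtColor(s['image'],cv2.COLOR_RGB2GRAY).astype(float)-50
cx=np.arange(331,340);r_=np.arange(134,146)
c=np.array([(np.clip(g[134:146,x]-4,0,None)*r_).sum()/np.clip(g[134:146,x]-4,0,None).sum() for x in cx]);print(c.round(2));k,b=np.polyfit(cx[:7],c[:7],1);print(k)
for th in np.arange(.5,.68,.02):
  a=proj(s,(741-85*np.cos(th),156,68+85*np.sin(th)));p=proj(s,(741,156,68));print(round(th,2),((p-a)[1]/(p-a)[0]).round(3))
u=np.radians(12.2);goto((514.5,-311,150),(np.cos(u),np.sin(u),0))
```

```text
[138.2  138.35 138.51 138.7  138.9  139.12 139.4  139.93 140.66]
0.19853469307866337
0.5 0.04
0.52 0.066
0.54 0.094
0.56 0.121
0.58 0.15
0.6 0.179
0.62 0.21
0.64 0.241
0.66 0.274
0.68 0.307
t 1.2667 pos [543.8 173.  202.4] y [ 0.224  0.975 -0.   ] F [-0.1  1.7  0.5] gap 50.0 j [ 12.   3.  90.   0.  87. -65.]
shift cm [  5.24 -47.83   7.99] rows 11.696030197129101
rotvec 1 [ 6.485e+01 -2.000e-02  2.000e-02]
rotvec -1 [-1.1515e+02 -3.0000e-02 -2.0000e-02]
```

{"api": "drive_tool", "payload": {"moves": [0,-4,0.67,0,0,0,0,-4,0.67,0,0,0,0,-4,0.67,0,0,0,0,-4,0.67,0,0,0,0,-4,0.67,0,0,0,0,-4,0.67,0,0,0,0,-4,0.67,0,0,0,0,-4,0.67,0,0,0,0,-4,0.67,0,0,0,0,-4,0.67,0,0,0,0,-4,0.67,0,0,0,0,-4,0.67,0,0,0]}}

```text
time: 2.27
tool_pos: [513.0, -312.7, 202.3]
tcp_rot: [149.8, 90.0, 136.8]
ft_force: [1.1, 0.6, -0.2]
finger_gap: 50.0
```

{"api": "drive_tool", "payload": {"moves": [0.5,0,0,6.5,0,0,0.5,0,0,6.5,0,0,0.5,0,0,6.5,0,0,0.5,0,0,6.5,0,0,0.5,0,0,6.5,0,0,0.5,0,0,6.5,0,0,0.5,0,0,6.5,0,0,0.5,0,0,6.5,0,0,0.5,0,0,6.5,0,0,0.5,0,0,6.4,0,0,0,0,0,0,0,0,0,0,0,0,0,0,0,0,0,0,0,0]}}

```text
time: 3.35
tool_pos: [513.8, -310.9, 152.8]
tcp_rot: [-137.4, 90.0, 144.9]
ft_force: [0.1, 0.0, 1.3]
finger_gap: 50.1
```

Run:
```python
from h import *
u=np.radians(12.2);goto((514.5,-311,54),(np.cos(u),np.sin(u),0))
a=snap('top','t1');b=snap('side','s1')
A=crop(a['image'],380,450,175,265,5.5);B=crop(b['image'],330,430,200,330,4)
c=np.zeros((540,800,3),np.uint8);c[:A.shape[0],:A.shape[1]]=A;c[:B.shape[0],390:390+B.shape[1]]=B;cv2.imwrite('pics/c1.png',c)
```

```text
t 3.35 pos [ 513.8 -310.9  152.8] y [ 0.977  0.214 -0.   ] F [0.1 0.  1.3] gap 50.1 j [-36.   9.  89.  -0.  82. -48.]
shift cm [9.88 0.07 0.03] rows 2.370540975121983
rotvec 1 [ 0.18 -0.01  0.01]
rotvec -1 [-1.7982e+02 -1.0000e-02 -1.0000e-02]
```

View pics/c1.png

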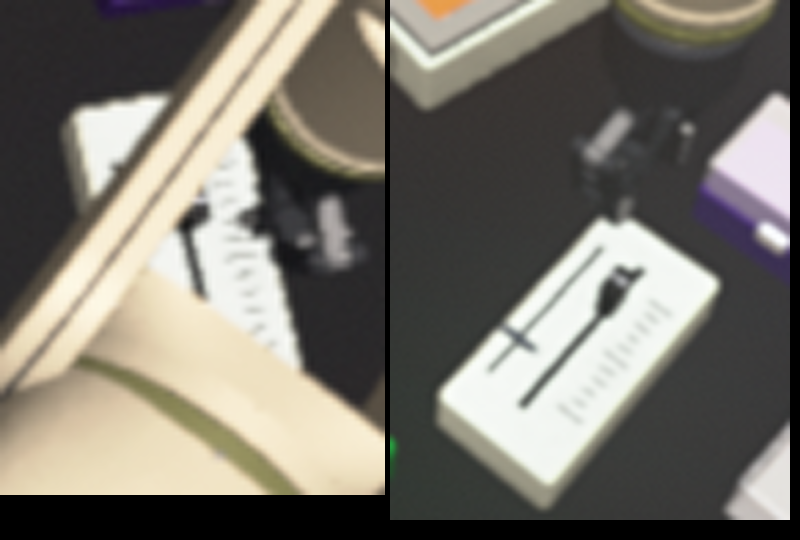

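{"api": "drive_tool", "payload": {"moves": [2,0.07,0,0,0,0,2,0,0,0,0,0,2,0,0,0,0,0,1.5,0,0,0,0,0,1.2,0,0,0,0,0,1,0,0,0,0,0,0,0,0,0,0,0,0,0,0,0,0,0]}}

```text
time: 4.12
tool_pos: [514.4, -310.7, 55.8]
tcp_rot: [-139.1, 90.0, 143.0]
ft_force: [0.3, 0.1, 1.1]
finger_gap: 50.0
```

Run:
```python
from h import *
goto((455,-323.5,54))
b=snap('side','s2');cv2.imwrite('pics/c2.png',crop(b['image'],330,430,220,330,5))
```

```text
t 4.1167 pos [ 514.4 -310.7   55.8] y [ 0.977  0.211 -0.   ] F [0.3 0.1 1.1] gap 50.0 j [-36.  14.  94.   0.  72. -48.]
shift cm [ 0.18 -6.08 -0.  ] rows 1.4580550247237147
```

View pics/c2.png

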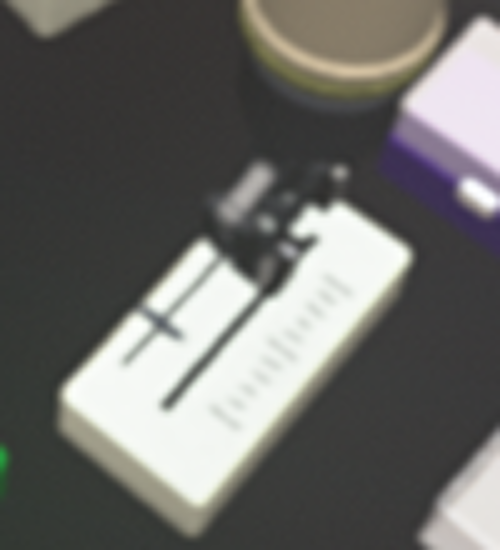

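{"api": "drive_tool", "payload": {"moves": [0,0,0,0,0,0,0,0,0,0,0,0,0,0,0,0,0,0,0,0,0,0,0,0,0,0,0,0,0,0,0,0,0,0,0,0], "hand": 1.5, "grip_force": 20}}

```text
time: 4.67
tool_pos: [514.6, -310.8, 56.0]
tcp_rot: [39.5, 90.0, -38.3]
ft_force: [-0.4, 0.8, -1.7]
finger_gap: 15.0
```

Run:
```python
from h import *
goto((514.5,-311,54))
b=snap('side','s3');cv2.imwrite('pics/c3.png',crop(b['image'],350,420,230,300,8))
print(proj(b,(514.5,-311,55)),proj(b,(514.5,-311,81.5)))
a=snap('top','t3');cv2.imwrite('pics/c3t.png',crop(a['image'],380,450,175,265,6))
```

```text
t 4.6667 pos [ 514.6 -310.8   56. ] y [0.978 0.211 0.   ] F [-0.4  0.8 -1.7] gap 15.0 j [-36.  14.  94.  -0.  72. -48.]
shift cm [ 0.2  -0.01  0.02] rows 0.04770946293137119
[384.18971634 273.08546015] [385.50511049 267.95854725]
```

View pics/c3.png

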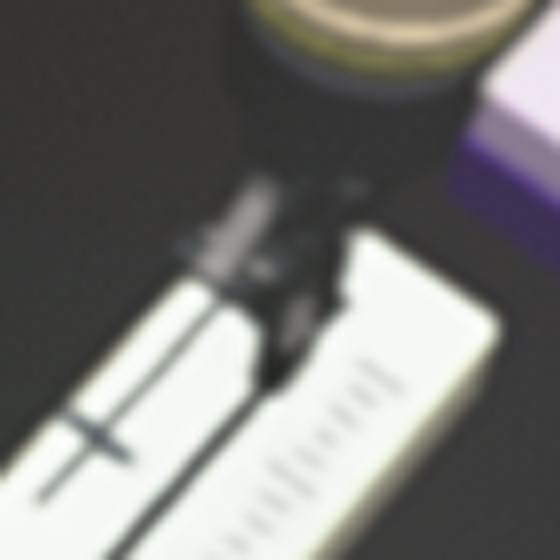

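View pics/c3t.png

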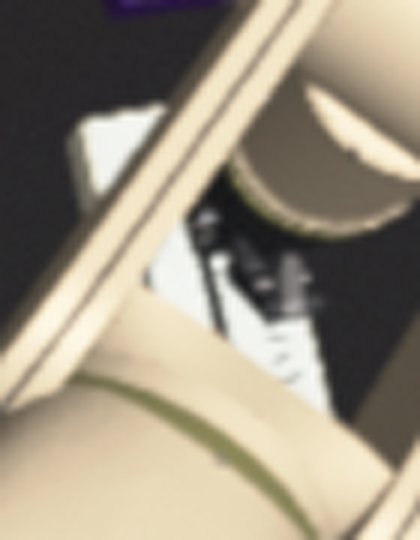

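Run:
```python
from h import *
np.set_printoptions(precision=0,suppress=True,linewidth=200)
b=snap('side')
K,e,R=cam(b)
P={}
for v in range(250,284,2):
  row=[]
  for u in range(370,400,2):
    q=dep(b,u,v) if b['z_map'][v,u]>0 else np.zeros(3)
    d=q[:2]-[484,-317]; c,s=np.cos(u0:=np.radians(12.2)),np.sin(u0)
    row.append('%4d/%4d/%3d'%(d@[c,s],d@[-s,c],q[2]))
  print(v,' '.join(row))
print(range(370,400,2))
```

```text
250   93/  86/  3  100/  84/ -3  102/  78/  0  105/  73/  2  111/  70/  0   -7/   6/203   -8/   1/210   -7/  -3/214   -7/  -7/218   -6/ -11/221   -4/ -15/223   -2/ -19/224    1/ -22/223    2/ -26/226    5/ -29/225
252   90/  83/ -1   92/  78/  1   96/  74/  2  100/  70/  1  106/  66/ -1   -9/   4/199   -5/   1/197   -5/  -3/203   -7/  -8/211   -3/ -11/209   -3/ -16/214   -1/ -20/216    1/ -23/215    4/ -27/217    7/ -30/216
254   85/  79/ -1   86/  74/  2   91/  70/  0   96/  67/ -1  100/  62/ -1   -9/   3/192   -5/   0/191   -9/  -5/201   -6/  -9/202    0/ -11/197   11/ -11/183   12/ -15/186   14/ -19/188   38/ -14/154   43/ -17/152
256   78/  75/  0   81/  70/  1   85/  66/  1   91/  62/ -1   93/  57/  1  -14/   0/192  -10/  -2/191  -10/  -7/196   -7/ -11/196    2/ -11/184   11/ -12/175   10/ -17/182   38/ -10/141   48/ -12/131  132/  14/  1
258   72/  70/  1   78/  67/ -1   82/  63/ -1   84/  58/  0  -17/   2/184  -17/  -2/191  -12/  -4/187  -10/  -9/190   -4/ -11/184    4/ -11/174    9/ -14/171   13/ -17/169   40/ -11/130  123/  15/  0  127/  11/  0
260   67/  67/  0  -29/  10/18
[... 1856 characters left out ...]
47/ -22/ 44   49/ -26/ 45   53/ -30/ 46
278    0/  21/ 44    2/  16/ 45    6/  13/ 45   10/   9/ 44   12/   4/ 47   17/   1/ 44   17/  -3/ 50   18/  -8/ 55   29/  -9/ 42   31/ -14/ 43   35/ -18/ 44   38/ -21/ 44   42/ -25/ 44   44/ -30/ 46   49/ -33/ 44
280   -5/  17/ 45   -2/  13/ 46    1/   9/ 45    4/   5/ 46    9/   2/ 43   12/  -2/ 45   15/  -6/ 46   19/  -9/ 45   23/ -13/ 43   25/ -17/ 46   30/ -21/ 44   32/ -25/ 46   35/ -29/ 47   41/ -33/ 44   45/ -36/ 43
282   -9/  14/ 44   -5/  10/ 42   -4/   5/ 47    0/   2/ 46    3/  -2/ 46    8/  -5/ 44   11/  -9/ 44   15/ -12/ 43   18/ -16/ 44   22/ -20/ 43   24/ -25/ 45   28/ -28/ 45   30/ -33/ 49   36/ -36/ 43   39/ -40/ 43
range(370, 400, 2)
```

{"api": "drive_tool", "payload": {"moves": [0,0,0,0,0,0,0,0,0,0,0,0,0,0,0,0,0,0,0,0,0,0,0,0], "hand": 0}}

```text
time: 5.15
tool_pos: [514.5, -310.8, 55.7]
tcp_rot: [-142.6, 90.0, 139.5]
ft_force: [0.5, -0.5, 0.3]
finger_gap: 0.1
```

{"api": "drive_tool", "payload": {"moves": [-1.5,0,0,0,0,0,-3,0,0,0,0,0,-3,0,0,0,0,0,-3,0,0,0,0,0,-3,0,0,0,0,0,0,0,0,0,0,0]}}

```text
time: 5.65
tool_pos: [517.6, -313.0, 199.1]
tcp_rot: [41.8, 89.4, -36.0]
ft_force: [1.2, -1.5, 0.4]
finger_gap: -0.1
```

Run:
```python
from h import *
goto((514.5,-311,54))
b=snap('side','s4');cv2.imwrite('pics/c4.png',crop(b['image'],330,430,220,330,5))
```

```text
t 5.65 pos [ 517.6 -313.   199.1] y [0.978 0.211 0.008] F [ 1.2 -1.5  0.4] gap -0.1 j [-36.   8.  85.  -0.  86. -48.]
shift cm [14.5  -0.37 -0.38] rows 3.4800165060237607
```

View pics/c4.png

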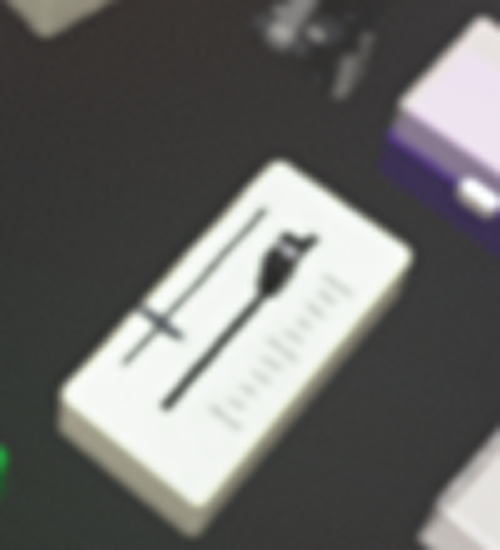

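Run:
```python
from h import *
np.set_printoptions(precision=0,suppress=True,linewidth=200)
b=snap('side')
print('tcp proj',proj(b,sensors.sense()['tool_pos']))
for v in range(214,246,2):
  row=[]
  for u in range(380,408,2):
    q=dep(b,u,v) if b['z_map'][v,u]>0 else np.zeros(3)
    row.append('%4d/%4d/%3d'%tuple(q))
  print(v,' '.join(row))
```

```text
tcp proj [392. 244.]
214  672/-127/  0  676/-131/  1  684/-133/ -3  688/-137/ -2  475/-311/336  477/-315/338  477/-320/343  479/-323/346  480/-327/348  485/-328/346  493/-327/340  502/-326/331  504/-329/333  493/-341/354
216  666/-133/  0  669/-139/  3  676/-140/  0  680/-146/  2  472/-315/337  477/-316/333  480/-319/334  479/-324/340  482/-327/341  486/-329/340  495/-327/330  498/-329/331  501/-332/332  506/-333/330
218  662/-138/ -2  664/-144/  1  672/-145/ -1  673/-152/  3  472/-316/331  476/-318/329  478/-321/331  477/-327/338  480/-330/339  488/-328/331  497/-327/323  499/-330/324  500/-334/328  509/-333/320
220  656/-145/ -1  660/-149/  0  667/-151/ -1  670/-156/  1  470/-318/327  474/-321/327  474/-326/333  477/-328/333  482/-329/330  490/-328/323  501/-325/311  500/-331/318  501/-334/321  523/-324/293
222  649/-152/  1  655/-155/  1  470/-310/312  467/-317/322  469/-321/324  471/-324/326  476/-325/323  479/-327/323  485/-328/320  493/-327/313  503/-325/303  500/-332/311  510/-330/303  522/-327/290
224  459/-309/313  459/-315/318  468/-312/309  465/-320/320  466/-324/324  470/
[... 1420 characters left out ...]
 0  504/-320/236  511/-320/231  513/-324/234  659/-230/ -1  663/-235/  1  670/-237/ -1  672/-242/  1
240  605/-201/  0  611/-204/ -1  615/-208/  0  620/-211/ -1  624/-215/  0  631/-218/ -1  632/-224/  3  641/-225/ -2  512/-321/223  650/-232/ -1  654/-236/  0  659/-239/  0  663/-244/  1  669/-246/ -1
242  600/-207/  1  607/-209/ -2  611/-213/  0  613/-219/  4  621/-220/ -1  624/-225/  1  630/-227/  0  633/-232/  2  639/-234/  0  644/-238/  0  648/-242/  0  653/-246/  1  658/-249/  0  663/-252/  0
244  596/-211/ -1  601/-215/  0  606/-218/  0  612/-221/ -2  617/-225/ -2  620/-229/  0  625/-233/  0  630/-236/ -1  633/-241/  2  638/-244/  1  644/-247/  0  650/-249/ -1  654/-253/ -1  658/-257/  0
```

View pics/s4.png

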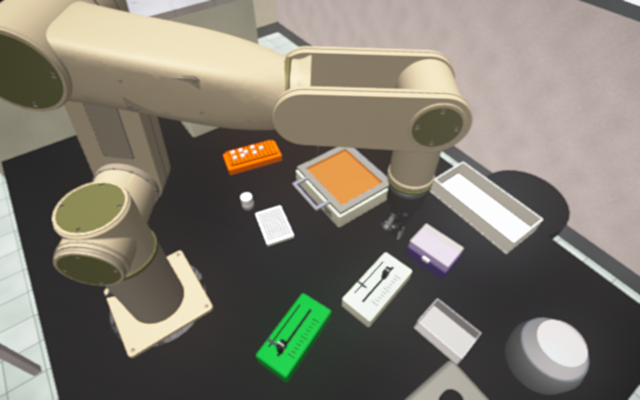

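Run:
```python
from h import *
b=snap('side')
print(sensors.sense()['tool_pos'],sensors.sense()['tcp_rot'])
K,e,R=cam(b); v,u=np.mgrid[210:260,375:415]; z=b['z_map'][210:260,375:415]
q=(np.linalg.inv(K)@np.stack([u.ravel(),v.ravel(),np.ones(u.size)]))*z.ravel(); P=(R@q).T+e
m=(P[:,2]>100)&(abs(P[:,0]-517)<60)&(abs(P[:,1]+313)<60)
Q=P[m];uv=np.c_[u.ravel(),v.ravel()][m];o=np.argsort(Q[:,2])[:25]
for i in o: print(Q[i].round(0),uv[i],b['image'][uv[i][1],uv[i][0]])
cv2.imwrite('pics/c5.png',crop(b['image'],370,420,205,260,10))
for p in((517,-313,199),(517,-324,199),(517,-313,225),(517,-324,225),(517,-324,218)): print(p,proj(b,p))
```

```text
[ 514.58277763 -310.84473969  190.84102211] [ 42.43478663  89.96700928 -35.40332217]
[ 509. -321.  226.] [395 240] [83 83 80]
[ 518. -322.  227.] [398 238] [101 100  97]
[ 510. -323.  227.] [396 240] [98 97 94]
[ 510. -320.  228.] [395 239] [84 82 80]
[ 506. -320.  228.] [394 240] [64 63 62]
[ 504. -316.  228.] [392 239] [55 54 53]
[ 520. -322.  229.] [399 237] [92 91 89]
[ 510. -322.  230.] [396 239] [105 104 101]
[ 503. -314.  231.] [391 238] [57 56 56]
[ 512. -324.  231.] [397 239] [108 107 104]
[ 500. -309.  231.] [389 237] [55 52 52]
[ 502. -307.  232.] [389 236] [54 52 51]
[ 509. -320.  232.] [395 238] [73 72 70]
[ 520. -321.  233.] [399 236] [98 97 95]
[ 501. -312.  234.] [390 237] [55 54 53]
[ 502. -320.  234.] [393 239] [54 52 52]
[ 502. -317.  235.] [392 238] [56 55 55]
[ 522. -321.  235.] [400 235] [88 87 84]
[ 502. -314.  235.] [391 237] [57 57 56]
[ 511. -323.  235.] [397 238] [112 111 107]
[ 509. -322.  235.] [396 238] [99 99 95]
[ 511. -320.  235.] [396 237] [91 91 88]
[ 503. -315.  236.] [392 237] [56 56 57]
[ 503. -322.  236.] [394 239] [60 58 59]
[ 514. -323.  236.] [398 237] [108 107 103]
(517, -313, 199) [393.42746885 242.48724117]
(517, -324, 199) [396.67229002 245.69495336]
(517, -313, 225) [395.08991018 236.13051374]
(517, -324, 225) [398.42021059 239.36854258]
(517, -324, 218) [397.94179873 241.10010292]
```

View pics/c5.png

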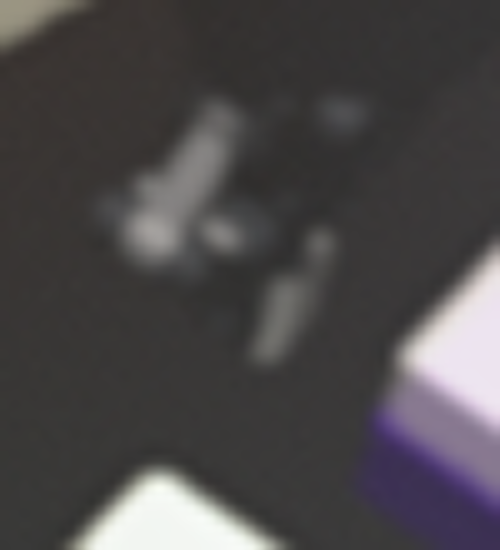

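```bash
cat >> h.py <<'E'
def cloud(s):
    K,e,R=cam(s); v,u=np.mgrid[0:400,0:640]; z=s['z_map']
    q=(np.linalg.inv(K)@np.stack([u.ravel(),v.ravel(),np.ones(u.size)]))*z.ravel(); return (R@q).T+e,np.c_[u.ravel(),v.ravel()],z.ravel()>0
E
python3 - <<'E'
from h import *
np.set_printoptions(precision=0,suppress=True)
for f,c in(('side0',(134,584)),('top0',(134,584))):
    s=dict(np.load(f+'.npz'));P,uv,ok=cloud(s)
    m=ok&(P[:,2]>80)&(np.hypot(P[:,0]-c[0],P[:,1]-c[1])<75)
    Q=P[m];o=np.argsort(Q[:,2])[:14]
    print(f,np.c_[Q[o],uv[m][o]], proj(s,(134,584,202)))
print(sensors.sense()['joint_efforts'])
E
```

```text
side0 [[129. 536. 242. 111. 108.]
 [112. 541. 243. 105. 109.]
 [115. 538. 243. 106. 109.]
 [124. 537. 244. 109. 108.]
 [143. 626. 245. 107.  92.]
 [148. 623. 245. 109.  92.]
 [145. 623. 245. 108.  92.]
 [126. 533. 245. 110. 108.]
 [121. 536. 246. 108. 108.]
 [140. 625. 246. 106.  92.]
 [117. 532. 246. 107. 109.]
 [119. 537. 246. 107. 108.]
 [147. 627. 247. 108.  91.]
 [149. 625. 247. 109.  91.]] [114. 111.]
top0 [[130. 537. 243.  69. 351.]
 [140. 629. 244.  30. 345.]
 [145. 626. 245.  31. 343.]
 [143. 628. 245.  30. 344.]
 [147. 627. 245.  31. 342.]
 [147. 628. 246.  30. 342.]
 [130. 538. 247.  68. 351.]
 [150. 626. 247.  31. 341.]
 [132. 535. 247.  69. 350.]
 [154. 633. 247.  28. 339.]
 [152. 625. 248.  31. 340.]
 [139. 628. 248.  29. 346.]
 [141. 628. 248.  29. 345.]
 [150. 627. 249.  30. 341.]] [ 59. 346.]
[  0. -60. -52.   0.  -0.  -0.]
```

The fingers closed on nothing. Both cameras show the real fingertips about 30 mm (shut) to 40 mm (open) above the reported TCP. The image agrees with the missed grasp, so I'll go about 32 mm lower.

{"api": "drive_tool", "payload": {"moves": [3,0,0,0,0,0,3,0,0,0,0,0,3,0,0,0,0,0,2.5,0,0,0,0,0,1.5,0,0,0,0,0,1,0,0,0,0,0,0.7,0,0,0,0,0,0,0,0,0,0,0], "hand": 5}}

```text
time: 6.47
tool_pos: [513.1, -309.8, 41.4]
tcp_rot: [-138.3, 89.8, 143.8]
ft_force: [-0.1, -0.1, -0.8]
finger_gap: 49.9
```

Run:
```python
from h import *
goto((514.5,-311,24))
b=snap('side','s6');cv2.imwrite('pics/c6.png',crop(b['image'],350,420,220,300,7))
```

```text
t 6.4667 pos [ 513.1 -309.8   41.4] y [ 0.978  0.211 -0.002] F [-0.1 -0.1 -0.8] gap 49.9 j [-36.  15.  94.   0.  71. -48.]
shift cm [1.74 0.11 0.15] rows 0.42010620281679395
```

View pics/c6.png

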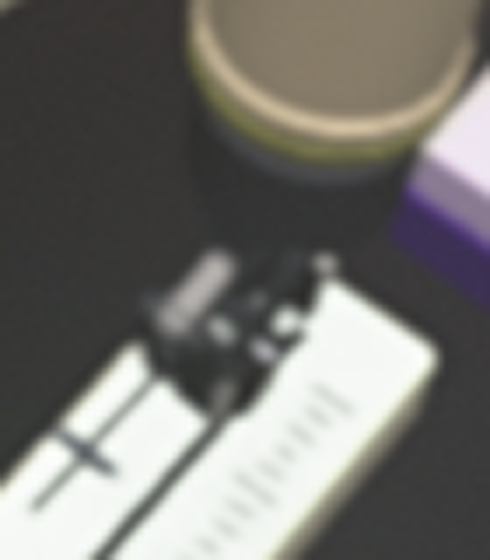

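{"api": "drive_tool", "payload": {"moves": [0.5,0.07,0,0,0,0,0.5,0,0,0,0,0,0.4,0,0,0,0,0,0,0,0,0,0,0]}}

```text
time: 6.85
tool_pos: [514.9, -310.4, 29.2]
tcp_rot: [-139.4, 90.0, 142.8]
ft_force: [-0.4, 0.0, -0.2]
finger_gap: 50.0
```

{"api": "drive_tool", "payload": {"moves": [0,0,0,0,0,0,0,0,0,0,0,0,0,0,0,0,0,0,0,0,0,0,0,0,0,0,0,0,0,0], "hand": 1.5}}

```text
time: 7.27
tool_pos: [515.3, -310.8, 30.2]
tcp_rot: [34.0, 90.0, -43.9]
ft_force: [-1.4, 0.6, 2.7]
finger_gap: 23.3
```

{"api": "drive_tool", "payload": {"moves": [0,-0.6,0,0,0,0,0,-0.8,0,0,0,0,0,-0.8,0,0,0,0,0,-0.8,0,0,0,0,0,-0.8,0,0,0,0,0,-0.8,0,0,0,0,0,-0.8,0,0,0,0,0,-0.6,0,0,0,0,0,-0.2,0,0,0,0,0,0,0,0,0,0,0,0,0,0,0,0]}}

```text
time: 8.18
tool_pos: [453.7, -324.1, 30.2]
tcp_rot: [-71.2, 90.0, -149.1]
ft_force: [-1.9, 0.5, 7.2]
finger_gap: 23.4
```

{"api": "drive_tool", "payload": {"moves": [0,0,0,0,0,0,0,0,0,0,0,0,0,0,0,0,0,0], "hand": 5}}

```text
time: 8.43
tool_pos: [453.8, -323.4, 29.1]
tcp_rot: [-136.1, 89.9, 146.1]
ft_force: [1.0, 0.8, -0.5]
finger_gap: 50.3
```

{"api": "drive_tool", "payload": {"moves": [-1,0,0,0,0,0,-2,0,0,0,0,0,-3,0,0,0,0,0,-3,0,0,0,0,0,-3,0,0,0,0,0,0,0,4,0,0,0,0,0,4,0,0,0,0,0,4,0,0,0,0,0,0,0,0,0]}}

```text
time: 9.18
tool_pos: [479.2, -446.5, 148.0]
tcp_rot: [-77.1, 89.9, -155.1]
ft_force: [-0.2, 0.2, -0.8]
finger_gap: 49.8
```

Run:
```python
from h import *
goto((514.5,-311,24))
b=snap('side','s7');a=snap('top','t7')
np.savez('side7.npz',**{k:np.array(v) for k,v in b.items()});np.savez('top7.npz',**{k:np.array(v) for k,v in a.items()})
A=crop(a['image'],385,445,180,265,6);B=crop(b['image'],335,420,245,330,5)
c=np.zeros((540,800,3),np.uint8);c[:510,:360]=A;c[:425,370:795]=B;cv2.imwrite('pics/c7.png',c)
```

```text
t 9.1833 pos [ 479.2 -446.5  148. ] y [ 0.978  0.208 -0.002] F [-0.2  0.2 -0.8] gap 49.8 j [-47.  18.  79.  -0.  83. -59.]
shift cm [ 12.38   6.29 -12.53] rows 4.485382323654437
```

View pics/c7.png

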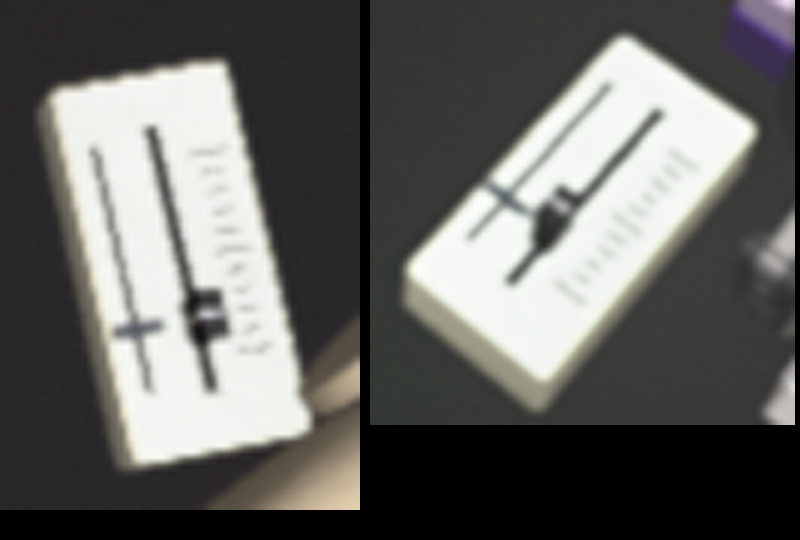

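Run:
```python
from h import *
t=dict(np.load('top7.npz'));s=dict(np.load('side7.npz'))
T=lambda x,y:(up(x,385,6),up(y,180,6));S=lambda x,y:(up(x-370,335,5),up(y,245,5))
u=np.radians(12.2);X=np.array([np.cos(u),np.sin(u)]);Y=np.array([-X[1],X[0]])
def f(n,c,p,z):
    q=onz(c,*p,z)[:2]-[484,-317]; print(n,(q@X).round(1),(q@Y).round(1))
f('T tab',t,T(137,329),47);f('T line',t,T(207,313),81.5);f('T sA',t,T(152,128),45);f('T sB',t,T(212,390),45)
f('S tab',s,S(505,196),47);f('S line',s,S(562,203),81.5);f('S sA',s,S(659,112),45);f('S sB',s,S(512,281),45)
```

```text
T tab -29.6 28.1
T line -30.9 2.0
T sA 67.1 -2.3
T sB -65.3 -1.7
S tab -29.5 26.5
S line -29.8 -6.0
S sA 66.4 -3.8
S sB -63.6 -4.7
```

Run:
```python
from h import *
goto((490,26,130),(1,0,0))
```

```text
t 9.2833 pos [ 479.2 -441.9  148.7] y [ 0.978  0.209 -0.001] F [-0.4 -0.5  0.3] gap 50.0 j [-47.  17.  80.  -0.  83. -59.]
shift cm [  1.94  10.84 -45.53] rows 11.23246992735148
rotvec 1 [12.06 -0.11  0.08]
rotvec -1 [-1.6794e+02 -1.2000e-01 -1.6000e-01]
```

{"api": "drive_tool", "payload": {"moves": [0,0.9,-3.8,0,0,0,0,0.9,-3.8,0,0,0,0,0.9,-3.8,0,0,0,0,0.9,-3.8,0,0,0,0,0.9,-3.8,0,0,0,0,0.9,-3.8,0,0,0,0,0.9,-3.8,0,0,0,0,0.9,-3.8,0,0,0,0,0.9,-3.8,0,0,0,0,0.9,-3.8,0,0,0,0,0.9,-3.8,0,0,0,0,0.9,-3.8,0,0,0,0,0,0,6,0,0,0,0,0,6,0,0,0,0,0,0,0,0,0,0,0,0,0,0], "hand": 3.5}}

```text
time: 10.62
tool_pos: [488.9, 28.2, 150.4]
tcp_rot: [90.4, 90.0, 0.8]
ft_force: [0.3, -0.4, 0.2]
finger_gap: 35.0
```

Run:
```python
from h import *
np.set_printoptions(precision=0,suppress=True)
goto((490,26,18),(1,0,0))
b=snap('side','s8');cv2.imwrite('pics/c8.png',crop(b['image'],260,420,110,240,4.5))
P,uv,ok=cloud(b);p=sensors.sense()['tool_pos']
m=ok&(P[:,2]>90)&(np.hypot(P[:,0]-p[0],P[:,1]-p[1])<45);Q=P[m];o=np.argsort(Q[:,2])[:10];print(np.c_[Q[o],uv[m][o]])
```

```text
t 10.6167 pos [489.  28. 150.] y [1. 0. 0.] F [ 0. -0.  0.] gap 35.0 j [ -3.  -8. 106.   0.  82.  -3.]
shift cm [13.  0.  0.] rows 3.174601614583596
rotvec 1 [ 0. -0. -0.]
rotvec -1 [-180.    0.   -0.]
[[464.  23. 180. 296. 174.]
 [507.  21. 181. 309. 168.]
 [508.  18. 183. 310. 168.]
 [467.  17. 183. 298. 174.]
 [464.  18. 184. 297. 174.]
 [505.  38. 184. 305. 164.]
 [509.  20. 184. 310. 167.]
 [504.  27. 185. 307. 166.]
 [504.  32. 185. 306. 165.]
 [459.  31. 185. 293. 172.]]
```

View pics/c8.png

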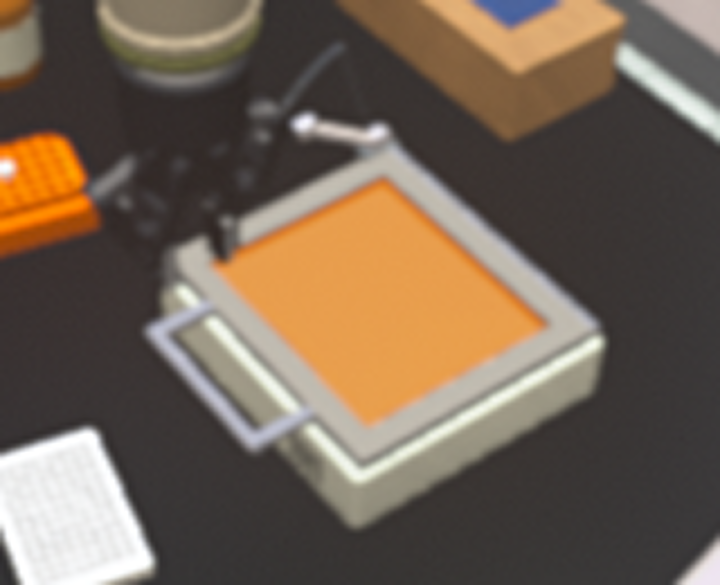

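{"api": "drive_tool", "payload": {"moves": [2.5,0.1,0.2,0,0,0,2.5,0,0,0,0,0,2.5,0,0,0,0,0,2.2,0,0,0,0,0,1.5,0,0,0,0,0,1.0,0,0,0,0,0,0.8,0,0,0,0,0,0,0,0,0,0,0,0,0,0,0,0,0]}}

```text
time: 11.42
tool_pos: [490.6, 25.3, 20.2]
tcp_rot: [94.3, 90.0, 4.5]
ft_force: [1.0, 0.0, 0.9]
finger_gap: 35.2
```

Run:
```python
from h import *
goto((490,26,18),(1,0,0))
b=snap('side','s9');cv2.imwrite('pics/c9.png',crop(b['image'],270,350,140,230,6))
```

```text
t 11.4167 pos [490.6  25.3  20.2] y [1.    0.003 0.   ] F [1.  0.  0.9] gap 35.2 j [ -3.   1. 113.   0.  67.  -3.]
shift cm [ 0.22 -0.06 -0.07] rows 0.0574546877497856
rotvec 1 [ 0.18 -0.   -0.01]
rotvec -1 [-1.7982e+02  2.0000e-02 -0.0000e+00]
```

View pics/c9.png

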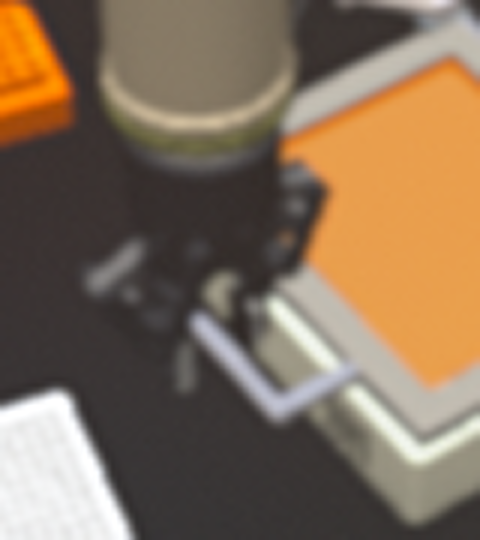

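The bar is between the fingers, so I'll close.

{"api": "drive_tool", "payload": {"moves": [0,0,0,0,0,0,0,0,0,0,0,0,0,0,0,0,0,0,0,0,0,0,0,0,0,0,0,0,0,0,0,0,0,0,0,0], "hand": 0, "grip_force": 60}}

```text
time: 11.97
tool_pos: [491.1, 25.5, 20.5]
tcp_rot: [85.4, 89.9, -4.5]
ft_force: [-0.5, -0.8, 6.0]
finger_gap: 7.6
```

{"api": "drive_tool", "payload": {"moves": [-0.62,0.01,0,0,0,0,-0.63,0.02,0,0,0,0,-0.62,0.04,0,0,0,0,-0.62,0.05,0,0,0,0,-0.62,0.07,0,0,0,0,-0.62,0.09,0,0,0,0,-0.62,0.1,0,0,0,0,-0.61,0.12,0,0,0,0,0,0,0,0,0,0]}}

```text
time: 12.72
tool_pos: [496.9, 25.4, 70.3]
tcp_rot: [85.9, 89.8, -4.0]
ft_force: [7.2, -0.8, -5.9]
finger_gap: 7.5
```

Run:
```python
from h import *
goto((490,26,18),(1,0,0))
b=snap('side','s10');cv2.imwrite('pics/c10.png',crop(b['image'],260,420,110,240,4.5))
```

```text
t 12.7167 pos [496.9  25.4  70.3] y [1.    0.003 0.003] F [ 7.2 -0.8 -5.9] gap 7.5 j [ -3.  -3. 110.  -0.  73.  -3.]
shift cm [ 5.23 -0.71 -0.06] rows 1.26626407822154
rotvec 1 [ 0.16  0.01 -0.18]
rotvec -1 [-1.7984e+02  2.8000e-01  2.0000e-02]
```

View pics/c10.png

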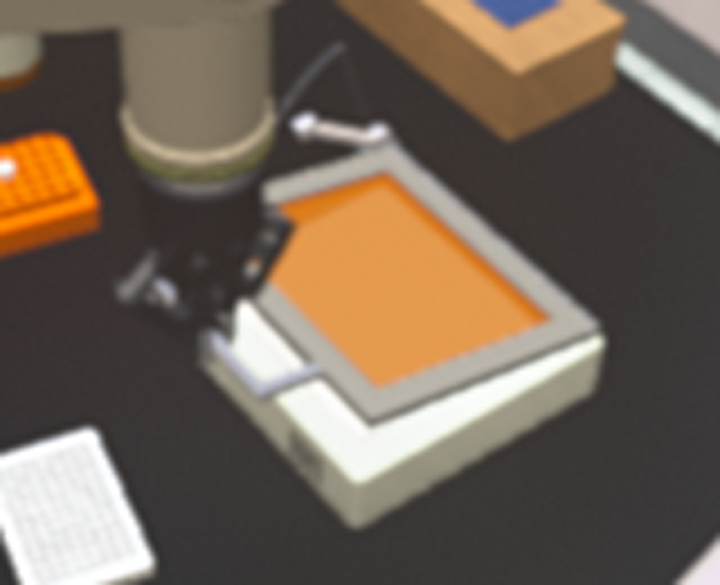

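{"api": "drive_tool", "payload": {"moves": [-0.61,0.15,0,0,0,0,-0.61,0.16,0,0,0,0,-0.6,0.17,0,0,0,0,-0.6,0.19,0,0,0,0,-0.59,0.2,0,0,0,0,-0.59,0.21,0,0,0,0,-0.58,0.23,0,0,0,0,-0.58,0.24,0,0,0,0,-0.57,0.25,0,0,0,0,-0.57,0.27,0,0,0,0,-0.56,0.28,0,0,0,0,-0.55,0.29,0,0,0,0,-0.54,0.31,0,0,0,0,-0.54,0.32,0,0,0,0,-0.53,0.33,0,0,0,0,-0.52,0.35,0,0,0,0,0,0,0,0,0,0,0,0,0,0,0,0]}}

```text
time: 14.27
tool_pos: [534.5, 25.1, 159.4]
tcp_rot: [-60.5, 89.9, -150.4]
ft_force: [4.8, -3.0, -9.6]
finger_gap: 8.0
```

Run:
```python
from h import *
goto((491.1+44.3,25.5,20.5+142.2),(1,0,0))
b=snap('side','s11');cv2.imwrite('pics/c11.png',crop(b['image'],260,420,110,240,4.5))
np.savez('side11.npz',**{k:np.array(v) for k,v in b.items()})
P,uv,ok=cloud(b)
# plane fit on cover (amber window + grey) : points over the viewer above z 75
hsv=cv2.cvtColor(b['image'],cv2.COLOR_RGB2HSV).reshape(-1,3)
am=ok&(hsv[:,0]>8)&(hsv[:,0]<20)&(hsv[:,1]>130)&(hsv[:,2]>180)&(P[:,0]>500)&(P[:,0]<760)&(abs(P[:,1]-25)<110)
Q=P[am];c=np.median(Q,0);print(am.sum(),c)
for _ in range(4):
    n=np.linalg.svd(Q-Q.mean(0),full_matrices=False)[2][2]; d=abs((Q-Q.mean(0))@n); Q=Q[d<4]
n*=np.sign(n[2]);print('amber plane n',n,'angle',np.arctan2(n[0],n[2]),len(Q))
# same on shut cover
```

```text
t 14.2667 pos [534.5  25.1 159.4] y [ 1.     0.003 -0.001] F [ 4.8 -3.  -9.6] gap 8.0 j [-3. -1. 99. -0. 82. -3.]
shift cm [-0.33  0.09 -0.04] rows 0.0831719037969366
rotvec 1 [0.14 0.05 0.08]
rotvec -1 [-1.7986e+02 -1.3000e-01  7.0000e-02]
707 [663.13970894   7.30173851 121.49897996]
amber plane n [ 0.54651119 -0.00427599  0.83744089] angle 0.5781985277568185 707
```

View pics/c11.png

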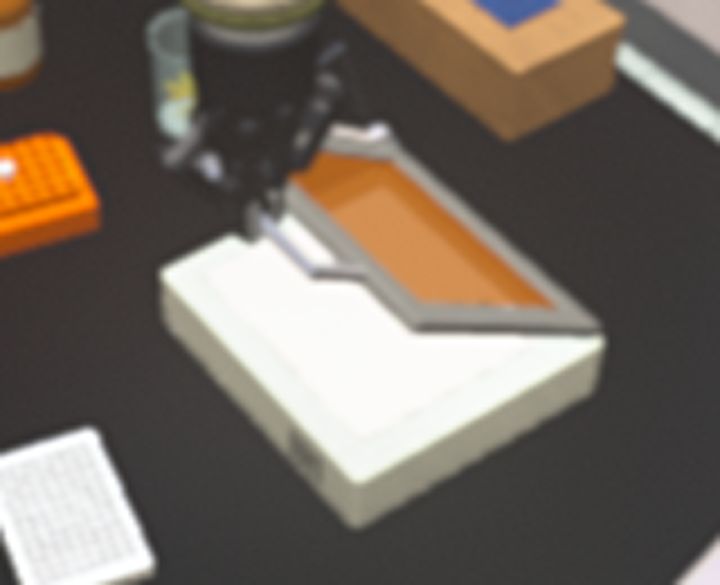

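Run:
```python
from h import *
np.set_printoptions(precision=1,suppress=True)
for f in('side0','top0'):
    s=dict(np.load(f+'.npz'));P,uv,ok=cloud(s);g=cv2.cvtColor(s['image'],cv2.COLOR_RGB2GRAY).ravel()
    m=ok&(g>150)&(abs(P[:,1]-158)<12)&(P[:,0]>655)&(P[:,0]<765)&(P[:,2]>60)&(P[:,2]<135)
    Q=P[m];print(f,len(Q));print(Q[np.argsort(Q[:,0])])
    for a,b in((660,760),(680,730),(672,735)):
        q=Q[(Q[:,0]>a)&(Q[:,0]<b)]
        vx,vz,_,_=cv2.fitLine(q[:,[0,2]].astype(np.float32),cv2.DIST_HUBER,0,.01,.01).ravel();print(a,b,len(q),'ang',np.arctan(-vz/vx))
```

```text
side0 51
[[664.7 153.1 121. ]
 [666.4 161.  119. ]
 [666.5 155.6 122.7]
 [668.4 152.5 119.6]
 [668.6 158.4 124. ]
 [668.7 152.9 114.9]
 [669.  147.9 122.5]
 [669.4 153.9 122.4]
 [672.  157.4 123. ]
 [674.3 154.9 119.4]
 [674.5 155.3 123.2]
 [675.4 150.7 117.4]
 [676.1 151.8 120.6]
 [678.8 149.8 116.3]
 [684.2 151.1 108.4]
 [684.7 151.9 111.9]
 [688.1 150.7 106.7]
 [691.1 154.7 106.8]
 [693.3 151.8 103.3]
 [697.7 157.7 101.4]
 [698.2 152.7 100.2]
 [700.  155.1 102.1]
 [700.6 150.1  96.4]
 [701.2 151.   99.8]
 [705.  150.1  94.2]
 [706.1 151.7  96.9]
 [710.8 151.9  90. ]
 [713.2 155.1  91.1]
 [713.3 149.5  90.5]
 [717.1 154.5  89.5]
 [719.5 151.7  85.8]
 [723.5 156.8  84.7]
 [723.8 151.2  79.4]
 [724.8 152.8  82.4]
 [726.3 148.9  79.9]
 [729.3 152.8  80.1]
 [731.3 149.6  76.8]
 [734.1 158.9  77.9]
 [734.8 154.   76.5]
 [736.6 151.1  82. ]
 [736.9 151.1  77.4]
 [738.2 152.4  71.3]
 [738.4 158.6  76. ]
 [740.3 149.4  72.3]
 [741.  151.   80. ]
 [741.2 150.8  75.5]
 [741.8 157.5  79.5]
 [743.6 148.3  76. ]
 [747.  152.6  75.8]
 [747.2 146.5  66.3]
 [749.4 161.1  73.3]]
660 760 51 ang 0.59
[... 1374 characters left out ...]
3 160.2  76.9]
 [730.8 154.3  76.3]
 [730.9 152.5  67.4]
 [732.8 154.   79.3]
 [733.2 152.3  69.9]
 [733.4 160.3  77.2]
 [733.8 157.5  76.2]
 [735.1 165.2  63.6]
 [735.2 159.9  80.8]
 [736.8 157.6  76.6]
 [737.7 159.9  82.3]
 [737.9 153.1  65.7]
 [738.3 155.2  72.9]
 [739.5 157.6  77.9]
 [739.8 152.7  69.2]
 [740.7 155.1  74.8]
 [740.8 152.   75. ]
 [742.  154.5  80. ]
 [742.1 160.6  79. ]
 [742.7 157.8  77.7]
 [745.  152.6  72.1]
 [746.  150.   69.7]
 [746.2 158.1  76.8]
 [746.2 155.1  77. ]
 [746.2 161.2  76.5]
 [748.5 161.   78.8]
 [748.9 153.1  70.3]
 [751.4 156.1  71.7]
 [752.2 159.4  69.3]
 [753.4 153.8  66.8]]
660 760 92 ang 0.5934658
680 730 46 ang 0.61112916
672 735 57 ang 0.6326327
```

The arm is at about 0.61 rad (both cameras agree) and the cover at about 0.585, so I'll nudge it up a little.

{"api": "drive_tool", "payload": {"moves": [-0.25,0.15,0,0,0,0,-0.25,0.15,0,0,0,0,0,0,0,0,0,0,0,0,0,0,0,0,0,0,0,0,0,0,0,0,0,0,0,0,0,0,0,0,0,0,0,0,0,0,0,0]}}

```text
time: 14.98
tool_pos: [537.5, 25.0, 163.8]
tcp_rot: [-53.5, 89.9, -143.4]
ft_force: [9.0, -4.0, -12.4]
finger_gap: 7.9
```

```bash
cat > plane.py <<'E'
from h import *
goto((535.4,25.5,162.7))
for n in('side','top'):
    b=snap(n,'f_'+n);P,uv,ok=cloud(b)
    hsv=cv2.cvtColor(b['image'],cv2.COLOR_RGB2HSV).reshape(-1,3)
    am=ok&(hsv[:,0]>8)&(hsv[:,0]<20)&(hsv[:,1]>130)&(hsv[:,2]>150)&(P[:,0]>500)&(P[:,0]<760)&(abs(P[:,1]-25)<110)&(P[:,2]>75)
    Q=P[am]
    for _ in range(4):
        v=np.linalg.svd(Q-Q.mean(0),full_matrices=False)[2][2]; Q=Q[abs((Q-Q.mean(0))@v)<4]
    v*=np.sign(v[2]);print(n,len(Q),'cover angle',np.arctan2(v[0],v[2]))
    if n=='side': cv2.imwrite('pics/fin.png',crop(b['image'],260,420,110,240,4.5))
st=sensors.sense();print(st['qd'],'sinangle',np.arcsin((st['tool_pos'][2]-20.5)/250))
E
python3 plane.py
```

```text
t 14.9833 pos [537.5  25.  163.8] y [ 1.     0.002 -0.001] F [  9.   -4.  -12.4] gap 7.9 j [-3. -1. 98. -0. 83. -3.]
shift cm [ 0.11 -0.21 -0.05] rows 0.058881276374647906
side 749 cover angle 0.5988089938119459
top 195 cover angle 0.5984082797385489
[-0.02255132  0.18585627  0.00040917 -0.01472092  0.06794777  0.11175432] sinangle 0.6103618517086844
```

View pics/fin.png

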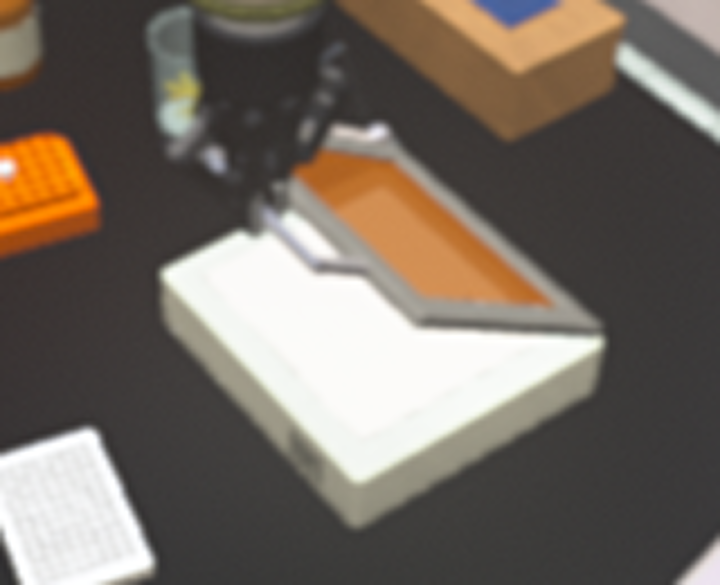

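```bash
python3 -c "
from h import *
print(r.hand_in()); goto((537.5,25,163.8))"
```

```text
the job is handed in; nothing more can be done
None
the job is handed in; nothing more can be done
```

With the cover still shut, I slid the grip on the white control unit to the index tab. I then took the cover by its front bar and lifted it in line with the pointer arm. I handed the job in at about 15 s with the fingers still holding the cover.

**Last checks:**
- **Slider:** after release, the grip's line was 0.3 to 1.3 mm from the tab, measured in both cameras (limit 6 mm). I did not measure it again after lifting the cover, but nothing went near it.
- **Cover angle:** the window plane gave 0.60 rad in both cameras, and the arm's position gave 0.61. The pointer arm was about 0.605 to 0.61, from depth-line fits and image slope. Individual fits ranged from 0.59 to 0.64, so the gap should be well under the 0.07 limit.
- **Hold:** the fingers were steady at 7.9 mm, gripping with 60 N. That is less than the bar's 10 mm, but the grip did not slip. I got no reading after hand-in, so the final second is unchecked.

**What disagreed:** both cameras showed the fingertips about 30 mm (shut) to 40 mm (open) above the reported TCP. My first try on the slider therefore closed on nothing, above the grip, and moved nothing. I went lower by that amount for both grasps.

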